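# Turn the full wash basket over to drain

## Task

The two espresso cups in the closed wire basket came out of the wash standing mouth up. Take the basket by its handle, turn the whole thing over with its lid kept shut, and lay it down gently upside down in the middle of the ribbed drying mat, lined up lengthways with it, so that its blue tray is on top and the cups stand mouth down. Do not let it drop or topple over, leave the things at the back where they are, and let go.

Things in the scene. Friction and masses are not known exactly. Their poses are not given: they have to be found in the camera images.
- basket: Closed wire cage, 142 (x) by 104 (y) by 60 mm high: deep blue wire tray below, bare steel lid (top 20 mm). Loose, about 0.65 kg in all. Origin: centre of the tray's underside; x along its length, z from tray to lid (down once turned over). At the -x end a flat blue handle loop, 68 mm wide, from x = -71 to -132 mm, at mid height (z = 30 mm). The +x end is flat: the cage can stand on it.
- handle_bar (a point): Middle of the handle's cross bar: round, 9 mm thick, straight for 56 mm along the basket's y, at basket (-128, 0, 30) mm, 52 mm clear of the cage. Points roughly towards the robot at the start. Gripped across from above, it can roll between the finger pads, so the lifted basket swings down to hang.
- basket_middle (a point): Centre of the cage, basket (0, 0, 30) mm.
- basket_lid (a joint): Lid angle in rad, hinge along the cage's +x end at z = 40 mm: 0 shut, grows as it opens. A spring catch holds it shut with about 0.8 N m (5 N at the handle end), enough to carry lid and cups upside down if not jerked or knocked.
- cup_a: Striped china espresso cup in the basket, the one nearer the handle: 65 mm across, 88 mm with its ear, 50 mm high, 0.11 kg. Origin at the centre of its mouth; z from mouth to foot: down at the start, up when the cup is mouth down. It has 2 mm of play in height and a few mm along and across the basket.
- cup_b: The other cup, the same, nearer the hinge end.
- drying_mat: Black rubber drying mat, 240 (x) by 170 (y) by 6 mm, with 3 mm high ribs along its length, fixed to the drainer. Origin at the centre of its underside; x along its length.
- mat_middle (a point): Centre of the mat's top, 6 mm above the drainer.
- milk_jug: Small milk jug, 76 by 116 by 97 mm, standing at the back of the drainer. Origin at its underside.
- glass_shaker: Glass sugar shaker with a grey top, 44 mm across, 90 mm high, at the back. Origin at its underside.
- timer: White kitchen timer with a red dial, 72 by 57 by 76 mm, at the back. Origin at its underside.

How it is judged (in metres and radians):
At the end, for the whole second after the job is handed in: Basket upside down and flat on the mat (7 degrees, 6 mm), tray on top, centre within 35 mm of the mat's, lined up within 0.2 rad either way round; lid shut (under 0.08 rad); both cups in it, mouth down (17 degrees); at rest and released (angle between basket's own z axis and vertical above 3.02 rad and horizontal distance between basket_middle and mat_middle below 0.035 m and angle between the x axis of basket and the x axis of drying_mat, either way round below 0.2 rad and z of basket_middle in the frame of mat_middle below 0.036 m and value of joint basket_lid below 0.08 rad and angle between each of cup_a, cup_b's own z axis and vertical below 0.3 rad and distance between each of cup_a, cup_b and basket_middle below 0.09 m and linear speed of basket below 0.02 m/s); the robot touches nothing.
It fails at once if the lid comes open (beyond 0.15 rad) (value of joint basket_lid above 0.15 rad).
It fails at once if the basket topples over (turns faster than 8 rad/s) (angular speed of basket above 8 rad/s).
It fails at once if the basket is dropped or thrown (faster than 1 m/s) (linear speed of basket above 1 m/s).
It fails at once if the jug, shaker or timer is shifted by more than 30 mm (distance of any of milk_jug, glass_shaker, timer from where it was at the start of the episode above 0.03 m).
It also fails if it takes over 53 s, if anything falls off the work surface, if the arm or the gripper's body presses on something with over 40 N, if the wrist force passes 120 N, or if a joint passes its speed limit or range.

## Robot

A 6-joint arm with a two-finger parallel gripper is mounted at the origin on a cart in front of the work surface, level with it; the furniture and walls round the work are solid. World frame = base frame: x ahead of the robot, y to its left, z up, the work surface at z = 0. Lengths are in mm, angles in rad, forces in N, time in s.
With the tool pointing down it reaches from about 300 to 825 mm from the base axis. Payload 5.4 kg.
Tool frame: the origin (TCP) lies on the centre line of the jaws, within the pads' length; the fingertips stand 25 mm ahead of it and the grasp point (between the pads) lies 6 mm ahead of it; z points along the fingers, y is the line along which they close (so a half turn about z gives the same grasp; the last joint's range is limited). The gripper opens to 92 mm and grips with 3 to 60 N. Pads are 20 mm wide; open, the fingers measure 128 mm over their backs; the gripper's body (75 mm by 189 mm) begins 69 mm behind the grasp point.
Start: joints at [-0.21, 0.158, 1.597, -0, 1.386, -0.21], TCP at [574.983, -0.018, 211.701] pointing down, gripper open.
Joint ranges: [-2.91, 2.91], [-0.94, 2.29], [0.18, 2.7], [-1.29, 4.43], [0.17, 2.64], [-3, 3]. Speed limits (rad/s): [2.57, 2.57, 3.14, 3.14, 3.14, 3.14].

## Interface

Orientations are given as a unit quaternion [w, x, y, z].
In Python, from plant import arm gives the robot as it stands. The module is installed in compiled form; this text tells all that it offers.
- The arm moves only by the tool apply_moves, never from a script. Its argument "deltas" is a list of rows, each a list of 2 entries, a list of its own where there are three numbers: the shift along the tool's x, y, z in units of 25 cm (1.0 is 25 cm), then the turn, a rotation vector about the tool's x, y, z in units of 30 degrees (1.0 is 30 degrees). A call has exactly 5 rows; each row shifts and turns the commanded pose from where the row before left it, along the tool's axes as they then stand; what a row does not reach is not made up. A row lasts 1/10 s, in which the tool goes at most 50 mm and 8.59 degrees, less where a joint would pass 70% of its speed; a pose out of reach is approached as far as the arm can. A call with a number of a shift or a turn outside -1 to 1 is refused whole. A call with a gripper value outside its range is refused whole. "claw" is the opening, from 0 (shut) to 1 (fully open), set as the call begins (left out, the last holds). The fingers move at their own pace and stop on an object; the grip force is fixed at half the most. Time passes only in rows, so rows that do not move let the fingers close, or fill a call up. It gives the time, the measured TCP pose, the force, the opening and the grip force at its end, in the units of the state.
- arm.get_state(): the state, without advancing time (a new reading comes with each control period).
- arm.grab_frame(name): name is "scene" or "side" or "wrist"; returns a dict with "img" (480x640x3 uint8, red, green, blue), "fov_y" (degrees; the focal length in pixels is half the picture's height over the tangent of half this angle, whatever the lens; pixels are square), "cx", "cy" (the principal point, pixels), "R" (3x3) and "t" (3): a world point X has camera coordinates R X + t; the wrist camera has in their place "T_tool_cam" (4x4, takes a point from camera to tool coordinates, whose origin is the TCP and whose axes are the flange's). Camera axes: x right, y down, z forward; pixel columns grow to the right and rows downward; lengths in mm; the calibration is good to about 2 mm. The wrist camera is an equidistant fisheye: a pixel r from the principal point sees the ray r / f radians off the axis. A picture is of the moment at which its call begins: read the wrist's pose just before it. There is no depth.
- arm.sign_off(): hands the job in; it is judged then, once.
Trained networks look in a picture, given as the dict that the camera call returned (one of the last four; its "shot" number tells which), for a name from the list of things; names that differ only in an ending like _2 or _b are one class to them, and where a whole thing is asked for, a point or a joint stands for the part that bears it (a point fixed in the world has none). Each returns a list of dicts, best first, with "score" (0 to 1); they miss things now and then, are a little off and sometimes report something else, mostly with a low value. They report only what shows in the picture. A call takes as long as a camera call.
- arm.search_frame(picture, target): "pixel" ([column, row] in pixels, amid what is visible of it).
- arm.masks_of(picture, target): "region" (480x640 bool, what is visible of it) and "pixel" ([column, row] in pixels, amid what is visible of it).
The state is a dict: "t": time; "joint_pos": joint angles; "qvel": joint speeds; "joint_efforts": joint torques, N m; "tcp_pos": TCP position; "eef_rot": TCP orientation; "ft_force": force on the tool from outside, world axes, zero at the start; "moment": the same for the moment, N m; "gripper_width": finger opening in mm; "gripper_force": force on a finger pad.
Only numpy, scipy, OpenCV 4.12 (cv2) and the standard library are available. Lean on these libraries where they do the work, as an engineer would, in place of code of your own. Each camera call takes 0.05 s, during which the arm holds its last target. There are 200 camera calls.

## Working session

There is one attempt and no reset: what is moved stays moved. The work goes in short steps, Python scripts to look and compute and a tool call to move; the robot and the scene stay as the last step left them, time stands still between calls to the robot, and variables do not carry over. Pictures are saved under pics/ and viewed, at most 10 in all, crops included, and the job is handed in when it is done.

Besides the shell and the picture viewer there is one more tool, called after "Request:" by a JSON object that holds its "fn" and its "kwargs". apply_moves: Moves the arm, as the interface text tells. Its arguments: {"type":"object","properties":{"deltas":{"type":"array","items":{"type":"array"}},"claw":{"type":"number"}},"required":["deltas"]}

```bash
mkdir -p pics
cat > h.py <<'E'
import numpy as np, cv2
from plant import arm
from scipy.spatial.transform import Rotation as R
def save(f,n): cv2.imwrite('pics/'+n,f['img'][:,:,::-1])
def ray(f,p,st=None):
    fl=240/np.tan(np.radians(f['fov_y'])/2); d=np.array([p[0]-f['cx'],p[1]-f['cy']])
    if 'R' in f:
        Rm=np.array(f['R']);t=np.array(f['t']); v=np.array([d[0]/fl,d[1]/fl,1]); o=-Rm.T@t; v=Rm.T@v
    else:
        r=np.hypot(*d); th=r/fl; v=np.array([*(d/max(r,1e-9)*np.sin(th)),np.cos(th)])
        q=st['eef_rot']; Rt=R.from_quat([q[1],q[2],q[3],q[0]]).as_matrix(); T=np.array(f['T_tool_cam'])
        o=np.array(st['tcp_pos'])+Rt@T[:3,3]; v=Rt@T[:3,:3]@v
    return o,v/np.linalg.norm(v)
def atz(r,z): o,v=r; return o+v*(z-o[2])/v[2]
def tri(rs):
    A=np.zeros((3,3));b=np.zeros(3)
    for o,v in rs: P=np.eye(3)-np.outer(v,v);A+=P;b+=P@o
    return np.linalg.solve(A,b)
E
python3 - <<'E'
from h import *
st=arm.get_state();print(st['tcp_pos'],st['eef_rot'],st['t'])
fs={}
for n in ['scene','side','wrist']:
    f=arm.grab_frame(n);fs[n]=f;save(f,n+'0.png');print(n,f['fov_y'],f['cx'],f['cy'],f.get('t'))
    for o in ['basket','handle_bar','drying_mat','milk_jug','glass_shaker','timer','cup_a']:
        r=arm.masks_of(f,o)
        for x in r[:2]:
            rr=ray(f,x['pixel'],st)
            print(o,round(x['score'],2),np.round(x['pixel']),x['region'].sum(),np.round(atz(rr,{'drying_mat':6,'basket':30,'handle_bar':30}.get(o,40))))
print(fs['wrist']['T_tool_cam'])
cv2.imwrite('pics/all0.png',np.vstack([np.hstack([fs[a]['img'][:,:,::-1] for a in ('scene','side')])])[:, :][::1])
E
```

```text
[5.74371889e+02 1.15781347e-01 2.10747524e+02] [-7.87532530e-04  7.07104500e-01  7.07108449e-01 -4.96580412e-04] 0.0
scene 45.453774697605375 319.01713938187055 236.92481002086328 [-412.99228299  359.65345506  814.06102324]
basket 0.92 [257. 243.] 3245 [529. 127.  30.]
basket 0.49 [351. 319.] 10799 [ 526. -129.   30.]
handle_bar 0.7 [263. 238.] 1459 [546. 130.  30.]
handle_bar 0.64 [256. 240.] 2555 [534. 134.  30.]
drying_mat 0.95 [346. 319.] 10781 [ 533. -111.    6.]
milk_jug 0.85 [384. 200.] 1869 [791.  30.  40.]
glass_shaker 0.57 [324. 166.] 551 [782. 199.  40.]
timer 0.58 [466. 246.] 1342 [ 798. -170.   40.]
cup_a 0.86 [276. 221.] 647 [590. 138.  40.]
cup_a 0.64 [258. 240.] 655 [532. 124.  40.]
side 48.28262844497649 317.4496602344152 245.06969292569332 [-599.08273315  147.4913177   990.57215387]
basket 0.62 [270. 242.] 2023 [532. 127.  30.]
handle_bar 0.68 [277. 246.] 2104 [545. 107.  30.]
handle_bar 0.44 [441. 309.] 1171 [ 806. -164.   30.]
drying_mat 0.98 [290. 325.] 8376 [ 535. -122.    6.]
milk_jug 0.59 [399. 250.] 1768 [790.  22.  40.]
glass_shaker 0.66 [374. 208.] 566 [788
[... 219 characters left out ...]
90485 320.64929939295996 240.0845870970366 None
basket 0.74 [288.  79.] 11142 [543. 135.  30.]
handle_bar 0.88 [290.  83.] 11348 [545. 131.  30.]
drying_mat 0.97 [316. 294.] 21697 [569. -90.   6.]
milk_jug 0.84 [535. 200.] 6740 [798.  25.  40.]
glass_shaker 0.88 [527.  28.] 2287 [787. 207.  40.]
timer 0.42 [524.  33.] 2121 [782. 200.  40.]
cup_a 0.74 [341.  80.] 3412 [592. 132.  40.]
cup_a 0.61 [262.  98.] 2995 [520. 116.  40.]
[[ 8.20595354e-04 -9.68156818e-01 -2.50343171e-01  6.96733270e+01]
 [ 9.99999627e-01  8.61471499e-04 -5.37041080e-05  8.76059252e-02]
 [ 2.67657505e-04 -2.50343034e-01  9.68157164e-01 -1.73448442e+02]
 [ 0.00000000e+00  0.00000000e+00  0.00000000e+00  1.00000000e+00]]
```

View pics/scene0.png

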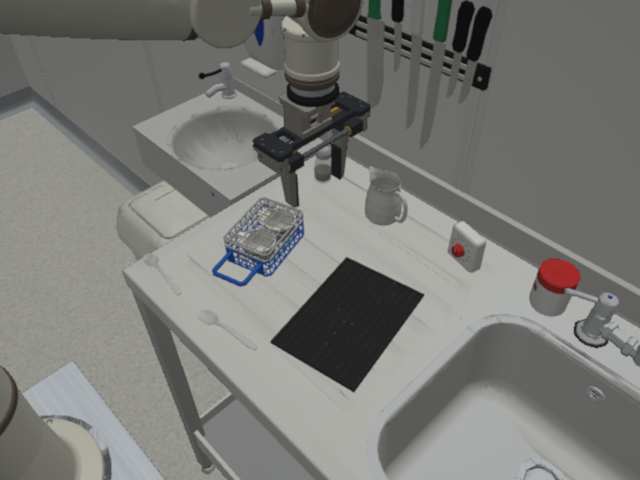

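View pics/wrist0.png

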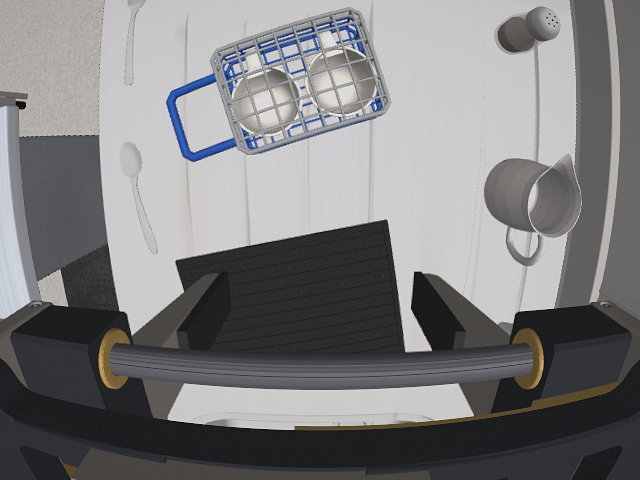

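The wrist picture shows the basket with its handle loop toward the robot, the bar running from about (170,95) to (190,158). Mat edge corners are at (177,261) and (387,221). The scene picture shows the whole mat, with corners near (348,259), (423,296), (353,385) and (273,341). The jug, shaker and timer stand at the back.

```bash
cat >> h.py <<'E'
def matpose(fs):
    out=[]
    for f in fs:
        m=arm.masks_of(f,'drying_mat')[0]['region'].astype('uint8')
        c=max(cv2.findContours(m,0,2)[0],key=cv2.contourArea)
        for e in np.linspace(2,20,19):
            q=cv2.approxPolyDP(cv2.convexHull(c),e,True)
            if len(q)<=4: break
        P=np.array([atz(ray(f,p[0]+0.0),6)[:2] for p in q])
        (cx,cy),(w,h),_=cv2.minAreaRect(P.astype('float32'))
        L=[P[(i+1)%4]-P[i] for i in range(4)]; l=max(L,key=np.linalg.norm); l=l*np.sign(l[0])
        out.append((cx,cy,w,h,np.degrees(np.arctan2(l[1],l[0]))));print('mat',len(q),np.round(out[-1],1))
    return out
def bluemask(f):
    h=cv2.cvtColor(f['img'],cv2.COLOR_RGB2HSV); return cv2.inRange(h,(105,150,50),(130,255,255))
E
python3 - <<'E'
from h import *
st=arm.get_state()
fs=[arm.grab_frame(n) for n in ('scene','side')]
matpose(fs)
w=arm.grab_frame('wrist')
for p in [(173,95),(191,156)]: print(np.round(atz(ray(w,p,st),30)))
fs.append(w)
# bar: nearest-to-robot blue edge, by rows of world y at z=30
for f in fs:
    b=bluemask(f); v,u=np.nonzero(b)
    P=np.array([atz(ray(f,(a,c),st),30)[:2] for a,c in zip(u,v)])
    P=P[(P[:,0]>350)&(P[:,0]<480)&(P[:,1]>0)&(P[:,1]<200)]
    # rotate by 15deg guess, take min-u edge, iterate
    psi=0.25
    for _ in range(4):
        d=np.array([np.cos(psi),np.sin(psi)]);n=np.array([-d[1],d[0]])
        a,s=P@d,P@n
        k=a<np.percentile(a,1)+12
        mid=(s[k].min()+s[k].max())/2; kk=k&(abs(s-mid)<22)
        sl,ic=np.polyfit(s[kk],a[kk],1); psi-=np.arctan(sl)
    print(f.get('shot'),len(P),'psi',np.degrees(psi),'bar',d*np.mean(a[kk])+n*mid,'width',np.ptp(s[k]))
E
```

```text
mat 4 [ 541.1 -113.   239.6  169.    11.3]
mat 4 [ 542.4 -113.9  237.6  167.7   12.4]
[429. 126.  30.]
[447.  63.  30.]
4 281 psi 17.29428242137764 bar [432.43152189  95.73072674] width 72.7069184579218
5 194 psi 16.94033917688419 bar [432.63704884  96.15701919] width 76.32341114977265
6 1131 psi 17.408223566083674 bar [433.4833434   93.14973725] width 76.08106351457651
```

View pics/side0.png

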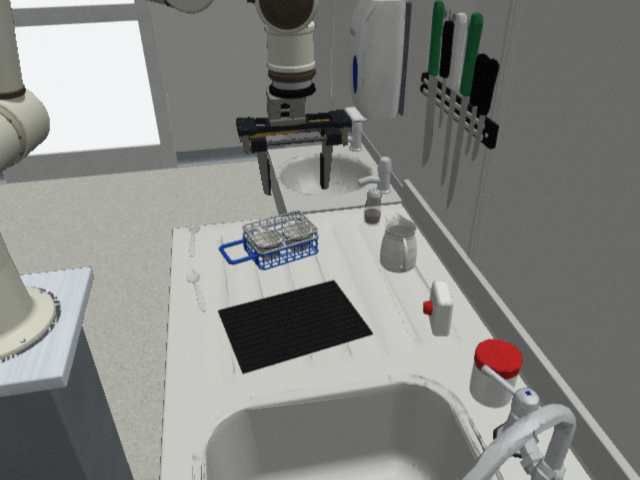

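The three views agree at z = 30: bar at (433,95), yaw about 17.2°. The mat is at (542,-113.5), yaw 11.8°. Moving above the bar.

Request:
{"fn": "apply_moves", "kwargs": {"deltas": [[[0.076, -0.1136, 0], [0, 0, 0]], [[0.076, -0.1136, 0], [0, 0, 0]], [[0.076, -0.1136, 0], [0, 0, 0]], [[0.076, -0.1136, 0], [0, 0, 0]], [[0.076, -0.1136, 0], [0, 0, 0]]], "claw": 0.44}}

```text
t: 1.95
tcp_pos: [431.8, 95.6, 211.7]
eef_rot: [0.0, 0.707, 0.707, 0.0]
ft_force: [-0.1, -0.6, 0.3]
gripper_width: 54.4
gripper_force: 0.0
```

Request:
{"fn": "apply_moves", "kwargs": {"deltas": [[[0, 0, 0.1], [0, 0, -0.2]], [[0, 0, 0.1], [0, 0, -0.2]], [[0, 0, 0.1], [0, 0, -0.173]], [[0, 0, 0.1], [0, 0, 0]], [[0, 0, 0.08], [0, 0, 0]]]}}

```text
t: 2.45
tcp_pos: [432.4, 95.0, 90.4]
eef_rot: [-0.0, 0.593, 0.805, -0.0]
ft_force: [0.6, 0.2, -0.5]
gripper_width: 40.5
gripper_force: 0.0
```

Run:
```python
from h import *
st=arm.get_state();f=arm.grab_frame('wrist');save(f,'w1.png')
q=st['eef_rot'];print(st['t'],st['tcp_pos'],R.from_quat([q[1],q[2],q[3],q[0]]).as_matrix().round(3).tolist(),st['gripper_width'],st['ft_force'])
```

```text
2.45 [432.44300353  95.04121463  90.43159936] [[-0.296, 0.955, -0.001], [0.955, 0.296, 0.0], [0.0, -0.001, -1.0]] 40.507304878048 [ 0.57081362  0.18038337 -0.51870243]
```

View pics/w1.png

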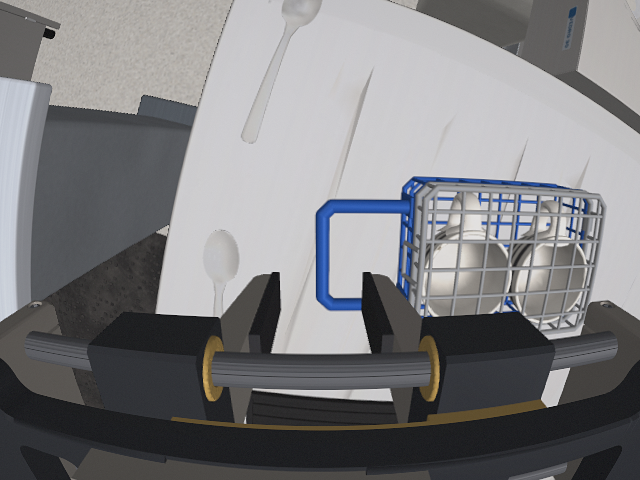

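The bar is at column 323, rows 205–305, parallel to the pads and centred between the fingers. I'll check its position and height from the two wrist views.

Run:
```python
from h import *
st=arm.get_state();f=arm.grab_frame('wrist');r=ray(f,(323,256),st)
print(atz(r,30))
s0={'tcp_pos':[574.4,.1,210.7],'eef_rot':[0,.70711,.70711,0]}
print(tri([r,ray(f,(181,126.5),s0)]))
```

```text
[431.34291225  94.87006569  30.        ]
[432.70721963  93.36672836  21.65991743]
```

Request:
{"fn": "apply_moves", "kwargs": {"deltas": [[[0, 0, 0.045], [0, 0, 0]], [[0, 0, 0.045], [0, 0, 0]], [[0, 0, 0.045], [0, 0, 0]], [[0, 0, 0.045], [0, 0, 0]], [[0, 0, 0.04], [0, 0, 0]]]}}

```text
t: 3.05
tcp_pos: [432.8, 95.0, 35.7]
eef_rot: [-0.0, 0.594, 0.805, -0.0]
ft_force: [-0.1, 0.2, -0.1]
gripper_width: 40.3
gripper_force: 0.0
```

Request:
{"fn": "apply_moves", "kwargs": {"deltas": [[[0, 0, 0], [0, 0, 0]], [[0, 0, 0], [0, 0, 0]], [[0, 0, 0], [0, 0, 0]], [[0, 0, 0], [0, 0, 0]], [[0, 0, 0], [0, 0, 0]]], "claw": 0}}

```text
t: 3.55
tcp_pos: [433.4, 95.0, 37.1]
eef_rot: [0.0, 0.593, 0.805, 0.0]
ft_force: [-0.4, 0.5, -0.3]
gripper_width: 2.7
gripper_force: 0.0
```

The opening of 2.7 mm is less than the 9 mm bar, so the grasp may have missed. Looking.

Run:
```python
from h import *
st=arm.get_state();f=arm.grab_frame('wrist');save(f,'w2.png')
print(st['gripper_width'],st['gripper_force'],st['ft_force'])
s=arm.grab_frame('side');save(s,'s2.png')
c=arm.grab_frame('scene');i=np.hstack([cv2.resize(f['img'][150:390,200:520],(400,300)),cv2.resize(s['img'][150:300,180:380],(400,300))])
cv2.imwrite('pics/c2.png',i[:,:,::-1])
```

```text
2.7458402731156077 0.0 [-0.37924823  0.48891595 -0.28030402]
```

View pics/c2.png

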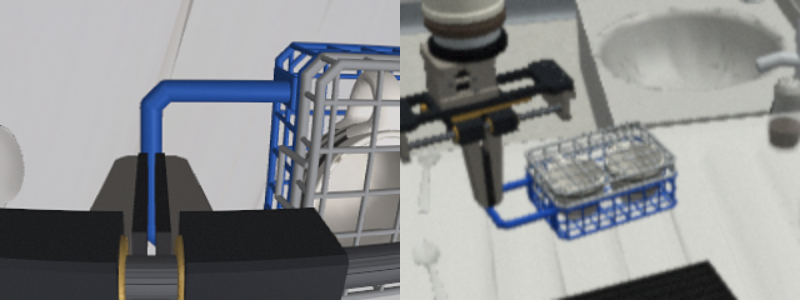

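Request:
{"fn": "apply_moves", "kwargs": {"deltas": [[[0, 0, 0], [0, 0, 0]], [[0, 0, 0], [0, 0, 0]], [[0, 0, 0], [0, 0, 0]], [[0, 0, 0], [0, 0, 0]], [[0, 0, 0], [0, 0, 0]]]}}

```text
t: 4.2
tcp_pos: [433.0, 95.0, 36.7]
eef_rot: [-0.0, 0.593, 0.805, -0.0]
ft_force: [0.6, -1.1, -0.1]
gripper_width: 0.4
gripper_force: 0.0
```

Run:
```python
from h import *
st=arm.get_state();f=arm.grab_frame('wrist')
print(st['gripper_width'],st['gripper_force'],st['ft_force'],st['tcp_pos'])
# bar height from non-wrist + wrist views: agreement of bar centre vs assumed z
fs=[arm.grab_frame('scene'),arm.grab_frame('side')]
i=[cv2.resize(f['img'][220:330,240:350],(400,400),interpolation=2),cv2.resize(fs[1]['img'][210:280,210:280],(400,400),interpolation=2)]
cv2.imwrite('pics/c3.png',np.hstack(i)[:,:,::-1])
```

```text
0.3959368580087442 0.0 [ 0.57163833 -1.10839874 -0.10920273] [432.96960994  94.96629804  36.69442012]
```

View pics/c3.png

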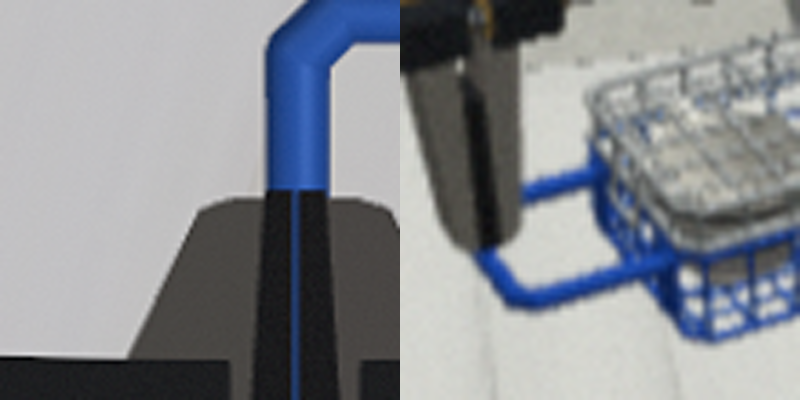

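The fingers closed above the bar, so it sits lower than assumed. I'll triangulate its height from the vertical baseline.

Run:
```python
from h import *
st=arm.get_state();f=arm.grab_frame('wrist')
q=st['eef_rot']
S=[({'tcp_pos':[574.4,.1,210.7],'eef_rot':[0,.70711,.70711,0]},'wrist0.png'),({'tcp_pos':[432.44,95.04,90.43],'eef_rot':[0,.593,.805,0]},'w1.png'),(st,'w2.png')]
rs=[]
def corner(name,view):
    img=cv2.imread('pics/'+name)[:,:,::-1].copy(); b=bluemask({'img':img}); v,u=np.nonzero(b)
    if name=='wrist0.png': d=(-1,-.25);   k=np.argmin(u*1+v*.0+ 0)
    return b
def P(f,z,img,st):
    g=dict(f,img=img);b=bluemask(g);v,u=np.nonzero(b)
    W=np.array([atz(ray(f,(a,c),st),z)[:2] for a,c in zip(u,v)])
    psi=np.radians(17.3);d=np.array([np.cos(psi),np.sin(psi)]);n=np.array([-d[1],d[0]])
    a,s=W@d,W@n; o=np.array([432.,95.]); a-=o@d; s-=o@n
    bar=(abs(s-12)<22)&(a>-60)&(a<30); ac=a[(s>15)&(s<25)&(a>-60)&(a<30)]
    arm_=(a>15)&(a<40)&(s>10)&(s<70); sc=s[arm_]
    arm2=(a>15)&(a<40)&(s<-10)&(s>-70)
    return 'z',z,'bar centre/width',np.round([np.median(ac),np.ptp(ac)],1),'left arm',np.round([np.median(sc),np.ptp(sc)],1),'right arm',np.round(np.median(s[arm2]),1) if arm2.any() else None
for z in (0,10,20,30):
    for s,n in S: print(n,*P(f,z,cv2.imread('pics/'+n)[:,:,::-1].copy(),s))
for n in ('scene0.png','side0.png'):
    g=arm.grab_frame(n[:-5]); 
    for z in (0,10,20,30): print(n,*P(g,z,cv2.imread('pics/'+n)[:,:,::-1].copy(),None))
```

```text
wrist0.png z 0 bar centre/width [-10.4   9.3] left arm [40.1  9.2] right arm -33.6
w1.png z 0 bar centre/width [ 5.7 32.6] left arm [26.7  8.9] right arm -49.9
w2.png z 0 bar centre/width [ 6.9 33.3] left arm [25.3  9. ] right arm None
wrist0.png z 10 bar centre/width [-6.7  9.1] left arm [37.3  9. ] right arm -34.5
w1.png z 10 bar centre/width [ 3.4 32.7] left arm [28.4  8.6] right arm -45.4
w2.png z 10 bar centre/width [ 3.4 32.8] left arm [27.9  8.6] right arm None
wrist0.png z 20 bar centre/width [-3.2  8.7] left arm [34.5  8.5] right arm -35.4
w1.png z 20 bar centre/width [ 1.3 10.7] left arm [30.   8.3] right arm -40.9
w2.png z 20 bar centre/width [ 1.1 11.1] left arm [29.5  8.7] right arm None
wrist0.png z 30 bar centre/width [0.7 8.6] left arm [31.8  8.3] right arm -36.2
w1.png z 30 bar centre/width [1.3 7.8] left arm [31.6  8. ] right arm -36.4
w2.png z 30 bar centre/width [0.6 8.6] left arm [31.6  8.2] right arm None
scene0.png z 0 bar centre/width [20.8  6. ] left arm [39.4 47.1] right arm -15.5
scene0.png z 10 bar centre/width [13.7  6.2] left arm [45.3 38.8] right arm -21.3
scene0.png z 20 bar centre/width [7.3 6.1] left arm [40.8  6.5] right arm -27.9
scene0.png z 30 bar centre/width [0.4 6.3] left arm [34.1 13.7] right arm -33.7
side0.png z 0 bar centre/width [13.9  5.7] left arm [17.5 58.8] right arm None
side0.png z 10 bar centre/width [9.3 5.6] left arm [64.3  9.9] right arm -10.2
side0.png z 20 bar centre/width [4.8 6.1] left arm [49.2  9.8] right arm -19.3
side0.png z 30 bar centre/width [1.5 5.6] left arm [34.2  9.6] right arm -33.7
```

Run:
```python
from h import *
g=arm.grab_frame('side');o,v=ray(g,(224.5,252.9))
# intersection w/ vertical line at TCP xy: horizontal closest approach
h=np.array([433,95.])-o[:2];t=h@v[:2]/(v[:2]@v[:2]);p=o+t*v;print('side tip',p)
st=arm.get_state();f=arm.grab_frame('wrist');q=st['eef_rot'];Rt=R.from_quat([q[1],q[2],q[3],q[0]]).as_matrix()
for row in (272,275):
    o,v=ray(f,(321,row),st);o2=Rt.T@(o-np.array(st['tcp_pos']));v2=Rt.T@v
    for x in (10,-10): print(row,x,o2+v2*(x-o2[0])/v2[0])
```

```text
side tip [432.67157447  94.99480977  35.25601281]
272 10 [10.          0.15038095 -4.14864268]
272 -10 [-10.           0.18971767  52.61090163]
275 10 [10.          0.14909488 -8.41104942]
275 -10 [-10.           0.18800044  46.9194781 ]
```

Both the side and wrist views put the fingertips at z≈35, level with the TCP rather than 25 mm ahead of it. I'll open, go about 20 mm lower while watching the force, and close again.

Request:
{"fn": "apply_moves", "kwargs": {"deltas": [[[0, 0, 0], [0, 0, 0]], [[0, 0, 0], [0, 0, 0]], [[0, 0, 0], [0, 0, 0]], [[0, 0, 0], [0, 0, 0]], [[0, 0, 0], [0, 0, 0]]], "claw": 0.44}}

```text
t: 5.1
tcp_pos: [433.0, 95.0, 36.7]
eef_rot: [-0.0, 0.593, 0.805, 0.0]
ft_force: [-0.2, 0.6, -0.5]
gripper_width: 38.2
gripper_force: 0.0
```

Request:
{"fn": "apply_moves", "kwargs": {"deltas": [[[0, 0, 0.01], [0, 0, 0]], [[0, 0, 0.01], [0, 0, 0]], [[0, 0, 0.01], [0, 0, 0]], [[0, 0, 0.01], [0, 0, 0]], [[0, 0, 0], [0, 0, 0]]]}}

```text
t: 5.6
tcp_pos: [432.6, 95.0, 26.2]
eef_rot: [-0.0, 0.594, 0.805, -0.0]
ft_force: [0.6, -0.6, 0.3]
gripper_width: 40.4
gripper_force: 0.0
```

Run:
```python
from h import *
st=arm.get_state();f=arm.grab_frame('wrist');g=arm.grab_frame('side')
print(st['tcp_pos'],st['gripper_width'],st['ft_force'])
i=[cv2.resize(f['img'][190:350,240:400],(400,400),interpolation=2),cv2.resize(g['img'][190:290,200:300],(400,400),interpolation=2)]
cv2.imwrite('pics/c4.png',np.hstack(i)[:,:,::-1])
```

```text
[432.56185031  94.99475102  26.21076828] 40.37942017146493 [ 0.63422299 -0.56164379  0.33128935]
```

View pics/c4.png

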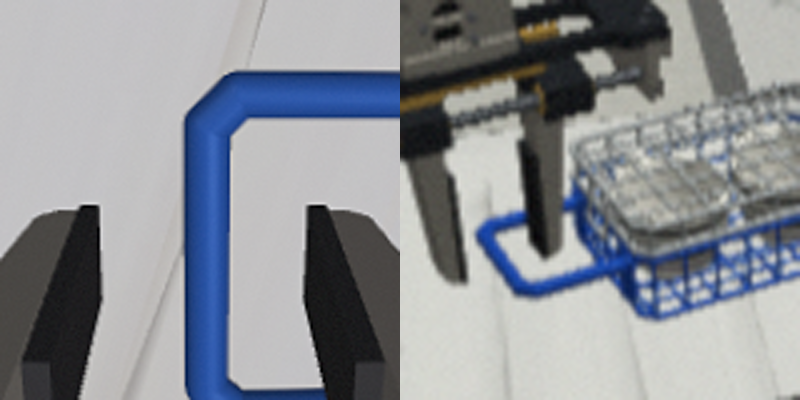

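The fingers straddle the bar and are nearly centred on it, with no contact. Going 12 mm lower, then closing.

Request:
{"fn": "apply_moves", "kwargs": {"deltas": [[[0, 0, 0.01], [0, 0, 0]], [[0, 0, 0.01], [0, 0, 0]], [[0, 0, 0.01], [0, 0, 0]], [[0, 0, 0.01], [0, 0, 0]], [[0, 0, 0.008], [0, 0, 0]]]}}

```text
t: 6.2
tcp_pos: [432.9, 95.0, 14.4]
eef_rot: [-0.0, 0.593, 0.805, -0.0]
ft_force: [-0.1, 0.1, -0.9]
gripper_width: 40.5
gripper_force: 0.0
```

Request:
{"fn": "apply_moves", "kwargs": {"deltas": [[[0, 0, 0], [0, 0, 0]], [[0, 0, 0], [0, 0, 0]], [[0, 0, 0], [0, 0, 0]], [[0, 0, 0], [0, 0, 0]], [[0, 0, 0], [0, 0, 0]]], "claw": 0}}

```text
t: 6.7
tcp_pos: [433.2, 95.0, 14.8]
eef_rot: [0.0, 0.594, 0.805, 0.0]
ft_force: [0.3, 0.6, -0.4]
gripper_width: 8.0
gripper_force: 30.0
```

The bar is held: 8 mm opening, 30 N. Now I'll tip it up about its far edge along an arc.

Request:
{"fn": "apply_moves", "kwargs": {"deltas": [[[0, 0.015, -0.074], [0, 0, 0]], [[0, 0.022, -0.074], [0, 0, 0]], [[0, 0.029, -0.07], [0, 0, 0]], [[0, 0.035, -0.067], [0, 0, 0]], [[0, 0.041, -0.064], [0, 0, 0]]]}}

```text
t: 7.2
tcp_pos: [465.3, 105.4, 101.6]
eef_rot: [-0.002, 0.593, 0.805, -0.001]
ft_force: [-0.8, -0.5, -2.6]
gripper_width: 7.5
gripper_force: 30.0
```

Run:
```python
from h import *
st=arm.get_state();f=arm.grab_frame('wrist');g=arm.grab_frame('side');c=arm.grab_frame('scene')
print(st['tcp_pos'],st['gripper_width'],st['ft_force'],st['moment'])
i=[cv2.resize(x,(400,300)) for x in (f['img'],g['img'][60:300,160:480])]
cv2.imwrite('pics/c5.png',np.hstack(i)[:,:,::-1])
```

```text
[465.3209872  105.42598825 101.62354551] 7.541700641254405 [-0.82204216 -0.47347283 -2.56566988] [-0.14512526  0.28110562 -0.03143259]
```

View pics/c5.png

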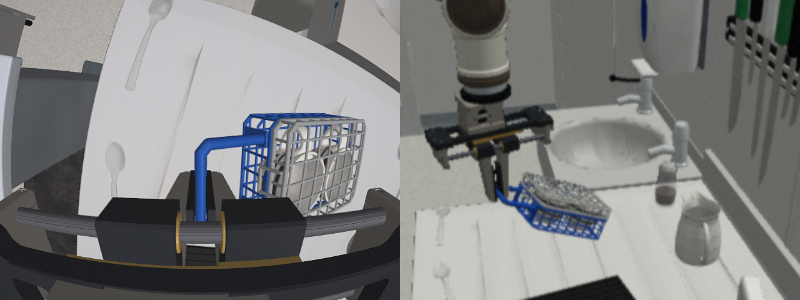

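The basket is tilting about its far edge as planned and the force is about half its weight. Continuing.

Request:
{"fn": "apply_moves", "kwargs": {"deltas": [[[0, 0.048, -0.061], [0, 0, 0]], [[0, 0.0525, -0.055], [0, 0, 0]], [[0, 0.0575, -0.05], [0, 0, 0]], [[0, 0.063, -0.045], [0, 0, 0]], [[0, 0.066, -0.038], [0, 0, 0]]]}}

```text
t: 7.85
tcp_pos: [534.0, 126.3, 164.0]
eef_rot: [-0.001, 0.593, 0.805, -0.002]
ft_force: [-4.2, -1.6, 5.7]
gripper_width: 7.3
gripper_force: 30.0
```

Request:
{"fn": "apply_moves", "kwargs": {"deltas": [[[0, 0.06, -0.035], [0, 0, 0]], [[0, 0.055, -0.03], [0, 0, 0]], [[0, 0.05, -0.03], [0, 0, 0]], [[0, 0.04, -0.03], [0, 0, 0]], [[0, 0.03, -0.03], [0, 0, 0]]]}}

```text
t: 8.35
tcp_pos: [589.8, 144.0, 199.5]
eef_rot: [-0.002, 0.593, 0.805, -0.002]
ft_force: [-0.4, -0.0, -6.7]
gripper_width: 7.8
gripper_force: 30.0
```

Request:
{"fn": "apply_moves", "kwargs": {"deltas": [[[0, 0, -0.03], [0, 0, 0]], [[0, 0, -0.04], [0, 0, 0]], [[0, 0, -0.04], [0, 0, 0]], [[0, 0, -0.04], [0, 0, 0]], [[0, 0, -0.03], [0, 0, 0]]]}}

```text
t: 8.85
tcp_pos: [591.7, 144.0, 249.4]
eef_rot: [0.001, 0.594, 0.805, 0.0]
ft_force: [0.0, 0.9, -6.4]
gripper_width: 8.0
gripper_force: 30.0
```

Run:
```python
from h import *
st=arm.get_state();f=arm.grab_frame('wrist');g=arm.grab_frame('side');c=arm.grab_frame('scene')
print(st['tcp_pos'],st['gripper_width'],st['ft_force'],st['moment'],st['joint_pos'])
i=[cv2.resize(x,(400,300)) for x in (c['img'][60:300,160:480],g['img'][60:300,160:480])]
cv2.imwrite('pics/c6.png',np.hstack(i)[:,:,::-1])
```

```text
[591.73490884 143.98115162 249.3625553 ] 7.998925514281496 [ 0.01624843  0.8650717  -6.42149727] [-0.00273817  0.03152584  0.01770923] [ 4.05104607e-02  2.22217051e-01  1.44969549e+00 -5.79509885e-06
  1.46829014e+00 -2.59452296e-01]
```

View pics/c6.png

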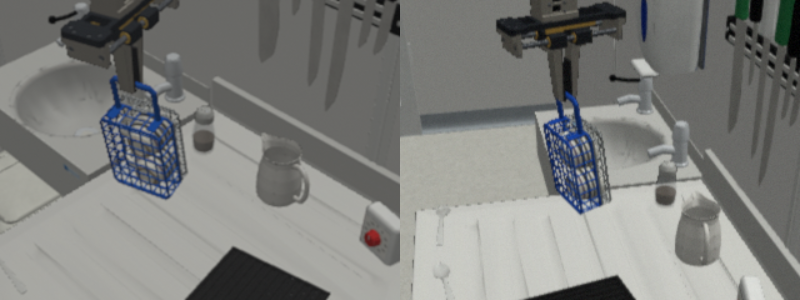

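The basket hangs cleanly with the lid facing away. I'll yaw it about 185° so the handle ends toward the robot, clear of the jug, then carry it sideways.

Request:
{"fn": "apply_moves", "kwargs": {"deltas": [[[0, 0, 0], [0, 0, 0.13]], [[0, 0, 0], [0, 0, 0.2]], [[0, 0, 0], [0, 0, 0.26]], [[0, 0, 0], [0, 0, 0.26]], [[0, 0, 0], [0, 0, 0.26]]]}}

```text
t: 9.5
tcp_pos: [591.1, 144.1, 247.1]
eef_rot: [-0.0, 0.801, 0.599, -0.001]
ft_force: [-1.0, -1.2, -6.7]
gripper_width: 8.2
gripper_force: 30.0
```

Request:
{"fn": "apply_moves", "kwargs": {"deltas": [[[0, 0, 0], [0, 0, 0.26]], [[0, 0, 0], [0, 0, 0.26]], [[0, 0, 0], [0, 0, 0.26]], [[0, 0, 0], [0, 0, 0.26]], [[0, 0, 0], [0, 0, 0.26]]]}}

```text
t: 10.0
tcp_pos: [591.2, 144.1, 247.1]
eef_rot: [-0.0, 0.955, 0.297, -0.001]
ft_force: [0.5, -0.2, -6.6]
gripper_width: 8.1
gripper_force: 30.0
```

Request:
{"fn": "apply_moves", "kwargs": {"deltas": [[[0, 0, 0], [0, 0, 0.26]], [[0, 0, 0], [0, 0, 0.26]], [[0, 0, 0], [0, 0, 0.26]], [[0, 0, 0], [0, 0, 0.26]], [[0, 0, 0], [0, 0, 0.26]]]}}

```text
t: 10.5
tcp_pos: [591.2, 144.1, 247.2]
eef_rot: [-0.0, 0.999, -0.039, -0.001]
ft_force: [-0.2, -1.0, -5.8]
gripper_width: 8.1
gripper_force: 30.0
```

Request:
{"fn": "apply_moves", "kwargs": {"deltas": [[[0, 0, 0], [0, 0, 0.26]], [[0, 0, 0], [0, 0, 0.26]], [[0, 0, 0], [0, 0, 0.26]], [[0, 0, 0], [0, 0, 0.26]], [[0, 0, 0], [0, 0, 0.26]]]}}

```text
t: 11.0
tcp_pos: [591.3, 144.1, 247.2]
eef_rot: [0.0, 0.929, -0.37, -0.0]
ft_force: [0.4, -0.2, -7.1]
gripper_width: 7.7
gripper_force: 30.0
```

Request:
{"fn": "apply_moves", "kwargs": {"deltas": [[[0, 0, 0], [0, 0, 0.26]], [[0, 0, 0], [0, 0, 0.26]], [[0, 0, 0], [0, 0, 0.26]], [[0, 0, 0], [0, 0, 0.23]], [[0, 0, 0], [0, 0, 0.16]]]}}

```text
t: 11.5
tcp_pos: [591.3, 144.1, 247.2]
eef_rot: [0.0, 0.775, -0.632, -0.0]
ft_force: [-0.8, -0.3, -6.3]
gripper_width: 7.9
gripper_force: 30.0
```

Run:
```python
from h import *
st=arm.get_state()
q=st['eef_rot'];M=R.from_quat([q[1],q[2],q[3],q[0]]).as_matrix();p=np.array(st['tcp_pos'])
print(st['t'],p,M.round(3).tolist(),st['gripper_width'],st['ft_force'],st['moment'],st['joint_pos'])
print('yaw',np.degrees(np.arctan2(M[1,1],M[0,1])),'delta tool',M.T@(np.array([641.4,-95,p[2]])-p)/250)
```

```text
11.5 [591.28133659 144.09708664 247.21389359] [[0.2, -0.98, -0.001], [-0.98, -0.2, 0.0], [-0.0, 0.001, -1.0]] 7.940416532719088 [-0.83913485 -0.27334446 -6.26257674] [ 0.19530649 -0.0527817   0.00682045] [4.06755432e-02 2.24102042e-01 1.45169683e+00 1.04692491e-04
 1.46669731e+00 2.98068310e+00]
yaw -168.4506442844909 delta tool [ 9.77161368e-01 -4.93515053e-03 -2.46197431e-04]
```

Request:
{"fn": "apply_moves", "kwargs": {"deltas": [[[0.03, 0, 0], [0, 0, 0]], [[0.055, 0, 0], [0, 0, 0]], [[0.075, 0, 0], [0, 0, 0]], [[0.075, 0, 0], [0, 0, 0]], [[0.075, 0, 0], [0, 0, 0]]]}}

```text
t: 12.0
tcp_pos: [607.6, 66.1, 247.8]
eef_rot: [0.0, 0.776, -0.63, 0.0]
ft_force: [0.2, 0.5, -6.9]
gripper_width: 7.9
gripper_force: 30.0
```

Request:
{"fn": "apply_moves", "kwargs": {"deltas": [[[0.075, 0, 0], [0, 0, 0]], [[0.075, 0, 0], [0, 0, 0]], [[0.075, 0, 0], [0, 0, 0]], [[0.075, 0, 0], [0, 0, 0]], [[0.075, 0, 0], [0, 0, 0]]]}}

```text
t: 12.5
tcp_pos: [626.8, -25.2, 247.9]
eef_rot: [0.0, 0.776, -0.631, 0.0]
ft_force: [0.5, -0.2, -6.8]
gripper_width: 7.8
gripper_force: 30.0
```

Request:
{"fn": "apply_moves", "kwargs": {"deltas": [[[0.075, 0, 0], [0, 0, 0]], [[0.075, 0, 0], [0, 0, 0]], [[0.075, 0, 0], [0, 0, 0]], [[0.05, 0, 0], [0, 0, 0]], [[0.017, -0.005, 0], [0, 0, 0]]]}}

```text
t: 13.0
tcp_pos: [642.9, -96.7, 247.8]
eef_rot: [0.0, 0.776, -0.631, 0.0]
ft_force: [0.4, -1.2, -7.1]
gripper_width: 7.7
gripper_force: 30.0
```

Run:
```python
from h import *
st=arm.get_state();f=arm.grab_frame('wrist');g=arm.grab_frame('side');c=arm.grab_frame('scene')
print(st['t'],st['tcp_pos'],st['eef_rot'],st['gripper_width'],st['ft_force'],st['moment'],st['joint_pos'])
i=[cv2.resize(x,(400,300)) for x in (c['img'][100:400,200:600],g['img'][100:400,200:600])]
cv2.imwrite('pics/c7.png',np.hstack(i)[:,:,::-1])
# lowest blue extents per view for height check
for x in (g,c):
    m=arm.masks_of(x,'basket')
    for k in m[:1]: v,u=np.nonzero(k['region']);print(k['score'],u.min(),u.max(),v.min(),v.max())
```

```text
13.0 [642.92110992 -96.70712664 247.83417827] [ 2.49515200e-04  7.75501107e-01 -6.31346135e-01  1.68873687e-04] 7.742045286263337 [ 0.3673714  -1.23529478 -7.09360121] [-0.02035893 -0.11221441 -0.03740114] [-3.34481437e-01  3.31463080e-01  1.32097345e+00 -5.86373587e-04
  1.48900928e+00  2.60293845e+00]
0.62 306 369 187 303
```

Request:
{"fn": "apply_moves", "kwargs": {"deltas": [[[0, 0, 0.04], [0, 0, 0]], [[0, 0, 0.05], [0, 0, 0]], [[0, 0, 0.05], [0, 0, 0]], [[0, 0, 0.05], [0, 0, 0]], [[0, 0, 0.02], [0, 0, 0]]]}}

```text
t: 13.75
tcp_pos: [643.4, -95.2, 196.3]
eef_rot: [-0.0, 0.776, -0.631, 0.001]
ft_force: [-0.9, 0.5, 13.0]
gripper_width: 8.1
gripper_force: 30.0
```

Request:
{"fn": "apply_moves", "kwargs": {"deltas": [[[0, 0, 0.004], [0, 0, 0]], [[0, 0, 0.004], [0, 0, 0]], [[0, 0, 0.004], [0, 0, 0]], [[0, 0, 0], [0, 0, 0]], [[0, 0, 0], [0, 0, 0]]]}}

```text
t: 14.25
tcp_pos: [644.8, -95.2, 196.4]
eef_rot: [-0.001, 0.776, -0.631, 0.003]
ft_force: [-1.2, 1.2, 8.4]
gripper_width: 7.8
gripper_force: 30.0
```

The end has touched down and carries the load. I'll ease off 4 mm and tip over the hinge edge along the arc.

Request:
{"fn": "apply_moves", "kwargs": {"deltas": [[[0, 0.02, -0.018], [0, 0, 0]], [[0, 0.05, -0.006], [0, 0, 0]], [[0, 0.07, -0.0015], [0, 0, 0]], [[0, 0.07, 0.005], [0, 0, 0]], [[0, 0.0695, 0.011], [0, 0, 0]]]}}

```text
t: 14.75
tcp_pos: [573.8, -109.5, 195.1]
eef_rot: [-0.0, 0.776, -0.631, 0.001]
ft_force: [0.7, 0.0, -0.5]
gripper_width: 7.9
gripper_force: 30.0
```

Run:
```python
from h import *
st=arm.get_state();f=arm.grab_frame('wrist');g=arm.grab_frame('side');c=arm.grab_frame('scene')
print(st['t'],st['tcp_pos'],st['gripper_width'],st['ft_force'],st['moment'])
i=[cv2.resize(x,(400,300)) for x in (c['img'][100:400,200:600],g['img'][100:400,200:600])]
cv2.imwrite('pics/c8.png',np.hstack(i)[:,:,::-1])
```

```text
14.75 [ 573.81316515 -109.49784972  195.05991369] 7.897139236293482 [ 0.72132863  0.04983091 -0.49587448] [ 0.20736191 -0.19353805 -0.04534305]
```

View pics/c8.png

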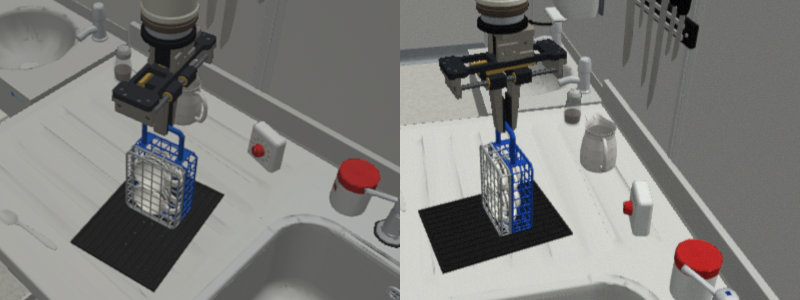

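The basket is on the mat, lid toward the robot, tilted about 20° on its hinge edge near balance with force near 0. Continuing down the arc.

Request:
{"fn": "apply_moves", "kwargs": {"deltas": [[[0, 0.068, 0.017], [0, 0, 0]], [[0, 0.0665, 0.0225], [0, 0, 0]], [[0, 0.064, 0.0285], [0, 0, 0]], [[0, 0.0615, 0.034], [0, 0, 0]], [[0, 0.058, 0.039], [0, 0, 0]]]}}

```text
t: 15.4
tcp_pos: [505.2, -130.4, 174.0]
eef_rot: [-0.002, 0.776, -0.63, 0.013]
ft_force: [-10.2, -0.2, 49.8]
gripper_width: 7.9
gripper_force: 30.0
```

```bash
cat > chk.py <<'E'
from h import *
st=arm.get_state();g=arm.grab_frame('side');c=arm.grab_frame('scene')
print(st['t'],st['tcp_pos'],st['gripper_width'],st['ft_force'],st['moment'])
for n,x in (('side',g),('scene',c)):
    for k in arm.masks_of(x,'basket')[:1]:
        v,u=np.nonzero(k['region']);print(n,k['score'],len(u),u.min(),u.max(),v.min(),v.max())
        for nm,i in (('L',u.argmin()),('R',u.argmax()),('bottom',v.argmax()),('top',v.argmin())):
            print(nm,u[i],v[i],atz(ray(x,(u[i],v[i])),6).round(),atz(ray(x,(u[i],v[i])),66).round())
    b=bluemask(x);v,u=np.nonzero(b[100:400,150:560]);print('blue',len(u),(u+150).min(),(u+150).max(),(v+100).min(),(v+100).max())
E
python3 chk.py
```

```text
15.4 [ 505.19895857 -130.37448584  173.98224371] 7.8732051785434 [-10.21885147  -0.17861429  49.84610505] [-0.01665688  1.40131524 -0.03553326]
side 0.75 2057 256 328 234 336
L 256 257 [498. 109.   6.] [493.  20.  66.]
R 328 318 [ 607. -118.    6.] [ 593. -186.   66.]
bottom 300 336 [ 549. -155.    6.] [ 539. -219.   66.]
top 265 234 [528. 198.   6.] [520. 101.  66.]
blue 1162 265 529 232 394
scene 0.91 3248 310 390 257 329
L 310 274 [561.  11.   6.] [526. -29.  66.]
R 390 297 [ 626. -133.    6.] [ 586. -162.   66.]
bottom 371 329 [ 549. -157.    6.] [ 514. -184.   66.]
top 346 257 [642.  -6.   6.] [600. -45.  66.]
blue 983 328 390 257 319
```

The upward force is 50 N and the ground corner sits at (549,-155) in both views, so the edge slid along with the gripper instead of the basket tipping. Relieving the load.

Request:
{"fn": "apply_moves", "kwargs": {"deltas": [[[0, 0, -0.03], [0, 0, 0]], [[0, 0, -0.02], [0, 0, 0]], [[0, 0, -0.01], [0, 0, 0]], [[0, 0, 0], [0, 0, 0]], [[0, 0, 0], [0, 0, 0]]]}}

```text
t: 16.1
tcp_pos: [496.2, -125.0, 173.9]
eef_rot: [0.0, 0.776, -0.631, -0.001]
ft_force: [-0.9, 0.5, -1.6]
gripper_width: 7.9
gripper_force: 30.0
```

```bash
python3 chk.py
cat > ang.py <<'E'
# fit basket pose: basket tilt about axis n, bar point known approx; project silhouette corners & compare to masks
from h import *
from scipy.optimize import minimize
def proj(f,X):
    fl=240/np.tan(np.radians(f['fov_y'])/2);Y=X@np.array(f['R']).T+np.array(f['t']);return Y[:,:2]/Y[:,2:]*fl+[f['cx'],f['cy']]
B=np.array([[x,y,z] for x in(-71,71) for y in(-52,52) for z in(0,60)],float)
H=np.array([[x,y,30] for x in(-71,-132) for y in(-34,34)],float)
def pose(p):  # p: bar x,y,z, theta(tilt: 0=hang, 90=upside down), yaw
    x,y,z,th,ps=p;d=np.array([np.cos(ps),np.sin(ps),0]);up=np.array([0,0,1.])
    bx=-up*np.cos(th)+d*np.sin(th); bz=-d*np.cos(th)-up*np.sin(th); by=np.cross(bz,bx)
    M=np.stack([bx,by,bz],1); return M, np.array([x,y,z])-M@[-128,0,30]
def sil(f,p):
    M,o=pose(p);m=np.zeros((480,640),np.uint8)
    for S in (B,H):
        h=cv2.convexHull(proj(f,S@M.T+o).astype(np.float32)); cv2.fillConvexPoly(m,np.round(h*16).astype(int),1,shift=4)
    return m
def obs(f):
    r=arm.masks_of(f,'basket')
    m=r[0]['region'].astype(np.uint8); return cv2.morphologyEx(m,cv2.MORPH_CLOSE,np.ones((7,7)))
def fit(ths=range(-20,111,10)):
    st=arm.get_state();fs=[arm.grab_frame(n) for n in('side','scene')];O=[obs(f) for f in fs];best=None
    x,y,z=st['tcp_pos']
    c=lambda p:sum(1-(s&o).sum()/(s|o).sum() for s,o in((sil(f,p),o) for f,o in zip(fs,O)))+1e-4*abs(p[0]-x)+1e-4*abs(p[1]-y)
    for t in ths:
        r=minimize(c,[x,y,z+12,np.radians(t),.206],method='Nelder-Mead',options=dict(initial_simplex=np.array([[x,y,z+12,np.radians(t),.206]]+[[x+10*(i==0),y+10*(i==1),z+12+10*(i==2),np.radians(t+8*(i==3)),.206+.1*(i==4)] for i in range(5)]),maxiter=200))
        if best is None or r.fun<best.fun: best=r
    p=best.x;M,o=pose(p);print('cost',round(best.fun,3),'bar',p[:3].round(1),'tilt',np.degrees(p[3]).round(1),'yaw',np.degrees(p[4]).round(1),'edge(hinge/lid)',(M@[71,0,60]+o).round(1),'mid',(M@[0,0,30]+o).round(1))
    return p
if __name__=='__main__': fit()
E
python3 ang.py
```

```text
16.1 [ 496.16128298 -125.00080092  173.89567329] 7.892177865592396 [-0.93557451  0.53640288 -1.55960459] [0.01939255 0.08440135 0.0458359 ]
side 0.94 1773 250 320 235 334
L 250 255 [486. 119.   6.] [482.  30.  66.]
R 320 317 [ 593. -112.    6.] [ 580. -181.   66.]
bottom 292 334 [ 536. -147.    6.] [ 527. -212.   66.]
top 261 235 [518. 196.   6.] [512.  99.  66.]
blue 1199 259 529 230 394
scene 0.66 3402 304 384 255 332
L 304 275 [552.  17.   6.] [517. -23.  66.]
R 384 301 [ 611. -131.    6.] [ 572. -161.   66.]
bottom 365 332 [ 537. -154.    6.] [ 503. -182.   66.]
top 341 255 [639.   4.   6.] [597. -35.  66.]
blue 984 324 383 256 321
cost 0.685 bar [ 495.9 -104.8  186.2] tilt 19.3 yaw 10.3 edge(hinge/lid) [532.7 -98.1 -11.5] mid [537.5 -97.3  65.4]
```

The fit gives a tilt of about 19°, the edge about 77 mm too near the robot, and the bar slid up the fingers to about 30 mm behind the TCP. I'll lift, carry it back, stand it on its end and regrip.

Request:
{"fn": "apply_moves", "kwargs": {"deltas": [[[0, -0.03, -0.02], [0, 0, 0]], [[0, -0.05, -0.03], [0, 0, 0]], [[0, -0.06, -0.03], [0, 0, 0]], [[0, -0.06, -0.03], [0, 0, 0]], [[0, -0.06, -0.03], [0, 0, 0]]]}}

```text
t: 17.0
tcp_pos: [560.6, -111.5, 209.2]
eef_rot: [0.0, 0.776, -0.631, -0.001]
ft_force: [1.5, -0.3, -6.1]
gripper_width: 8.0
gripper_force: 30.0
```

Request:
{"fn": "apply_moves", "kwargs": {"deltas": [[[0, -0.07, 0], [0, 0, 0]], [[0, -0.08, 0], [0, 0, 0]], [[0, -0.08, 0], [0, 0, 0]], [[0, -0.06, 0], [0, 0, 0]], [[0, -0.042, 0], [0, 0, 0]]]}}

```text
t: 17.5
tcp_pos: [642.3, -94.4, 208.5]
eef_rot: [0.0, 0.776, -0.631, -0.001]
ft_force: [-1.0, 0.6, -6.6]
gripper_width: 7.6
gripper_force: 30.0
```

```bash
python3 chk.py|head -1; python3 -c "
from ang import *
fit(range(-30,41,10))"
```

```text
17.5 [642.25111997 -94.35945522 208.50616687] 7.639929942582445 [-1.02830082  0.64618111 -6.62143668] [0.07923929 0.02947443 0.00512045]Traceback (most recent call last):
  File "<string>", line 3, in <module>
    fit(range(-30,41,10))
    ~~~^^^^^^^^^^^^^^^^^^
  File "ang.py", line 21, in fit
    st=arm.get_state();fs=[arm.grab_frame(n) for n in('side','scene')];O=[obs(f) for f in fs];best=None
                                                                          ~~~^^^
  File "ang.py", line 19, in obs
    m=r[0]['region'].astype(np.uint8); return cv2.morphologyEx(m,cv2.MORPH_CLOSE,np.ones((7,7)))
      ~^^^
IndexError: list index out of range
```

Request:
{"fn": "apply_moves", "kwargs": {"deltas": [[[0, 0, 0.03], [0, 0, 0]], [[0, 0, 0.03], [0, 0, 0]], [[0, 0, 0.02], [0, 0, 0]], [[0, 0, 0.01], [0, 0, 0]], [[0, 0, 0], [0, 0, 0]]]}}

```text
t: 18.35
tcp_pos: [640.9, -95.0, 186.2]
eef_rot: [0.0, 0.776, -0.631, -0.001]
ft_force: [-0.9, -0.7, -5.8]
gripper_width: 7.6
gripper_force: 30.0
```

```bash
python3 - <<'E'
s=open('ang.py').read()
s=s.replace("    r=arm.masks_of(f,'basket')\n","    r=[x for n in ('basket','handle_bar','basket_lid') for x in arm.masks_of(f,n) if 1200<x['region'].sum()<6000]\n    r.sort(key=lambda x:-x['score'])\n    if not r: return None\n")
s=s.replace("best=None\n","best=None\n    fs=[f for f,o in zip(fs,O) if o is not None];O=[o for o in O if o is not None];print(len(O),'views',st['ft_force'])\n",1)
open('ang.py','w').write(s)
E
python3 -c "
from ang import *
fit(range(-20,31,10))"
```

```text
2 views [-0.88019808 -0.67374926 -5.79277618]
cost 0.618 bar [643.  -69.5 197.7] tilt 2.8 yaw 11.2 edge(hinge/lid) [623.1 -73.5  -2.6] mid [649.1 -68.3  69.8]
```

Request:
{"fn": "apply_moves", "kwargs": {"deltas": [[[0, 0, 0.012], [0, 0, 0]], [[0, 0, 0.01], [0, 0, 0]], [[0, 0, 0.008], [0, 0, 0]], [[0, 0, 0.006], [0, 0, 0]], [[0, 0, 0], [0, 0, 0]]]}}

```text
t: 19.25
tcp_pos: [641.1, -95.0, 177.6]
eef_rot: [0.0, 0.776, -0.631, -0.0]
ft_force: [0.7, 0.1, -7.8]
gripper_width: 7.7
gripper_force: 30.0
```

Request:
{"fn": "apply_moves", "kwargs": {"deltas": [[[0, 0, 0.003], [0, 0, 0]], [[0, 0, 0.003], [0, 0, 0]], [[0, 0, 0.003], [0, 0, 0]], [[0, 0, 0], [0, 0, 0]], [[0, 0, 0], [0, 0, 0]]]}}

```text
t: 19.75
tcp_pos: [641.9, -95.1, 176.6]
eef_rot: [-0.0, 0.776, -0.631, 0.001]
ft_force: [0.1, 1.4, -1.9]
gripper_width: 7.9
gripper_force: 30.0
```

Contact at TCP z≈177. Settle 1 mm, release it standing, raise 16 mm and regrip.

Request:
{"fn": "apply_moves", "kwargs": {"deltas": [[[0, 0, 0.004], [0, 0, 0]], [[0, 0, 0.003], [0, 0, 0]], [[0, 0, 0], [0, 0, 0]], [[0, 0, 0], [0, 0, 0]], [[0, 0, 0], [0, 0, 0]]]}}

```text
t: 20.25
tcp_pos: [642.8, -95.1, 176.4]
eef_rot: [-0.001, 0.776, -0.631, 0.002]
ft_force: [0.4, 3.3, 5.9]
gripper_width: 8.0
gripper_force: 30.0
```

Request:
{"fn": "apply_moves", "kwargs": {"deltas": [[[0, 0, 0], [0, 0, 0]], [[0, 0, 0], [0, 0, 0]], [[0, 0, -0.02], [0, 0, 0]], [[0, 0, -0.03], [0, 0, 0]], [[0, 0, -0.02], [0, 0, 0]]], "claw": 0.24}}

```text
t: 20.75
tcp_pos: [641.5, -95.3, 192.3]
eef_rot: [-0.0, 0.776, -0.631, 0.0]
ft_force: [2.1, -0.2, -0.3]
gripper_width: 22.0
gripper_force: 0.4
```

```bash
python3 - <<'E'
from h import *
st=arm.get_state();f=arm.grab_frame('wrist')
print(st['tcp_pos'],st['gripper_width'],st['ft_force'])
q=st['eef_rot'];M=R.from_quat([q[1],q[2],q[3],q[0]]).as_matrix()
b=bluemask(f);v,u=np.nonzero(b);print(len(u),u.min(),u.max(),v.min(),v.max())
# blue pixels row by row in handle region
for r in range(150,300,12):
    c=u[v==r]; print(r,c.min() if len(c) else None,c.max() if len(c) else None,len(c))
E
python3 -c "
from ang import *
fit(range(-20,31,10))"
```

```text
[641.48665419 -95.25459543 192.29999277] 21.97675649165554 [ 2.05723065 -0.1716459  -0.32497704]
6864 260 325 174 353
150 None None 0
162 None None 0
174 283 323 22
186 268 324 57
198 261 325 34
210 261 325 65
222 261 325 64
234 262 325 45
246 262 325 40
258 263 315 32
270 263 325 39
282 264 325 29
294 297 325 25
2 views [0.34754266 0.02759633 0.34188608]
cost 0.724 bar [647.6 -83.2 206.4] tilt -0.4 yaw 6.2 edge(hinge/lid) [616.4 -86.6   7.6] mid [646.7 -83.3  78.4]
```

Standing free at tilt ≈0 with the bar at z≈206. Regripping.

Request:
{"fn": "apply_moves", "kwargs": {"deltas": [[[0, 0, 0], [0, 0, 0]], [[0, 0, 0], [0, 0, 0]], [[0, 0, 0], [0, 0, 0]], [[0, 0, 0], [0, 0, 0]], [[0, 0, 0], [0, 0, 0]]], "claw": 0}}

```text
t: 21.7
tcp_pos: [641.3, -95.1, 191.6]
eef_rot: [0.0, 0.776, -0.631, -0.0]
ft_force: [1.4, 1.0, 1.4]
gripper_width: 8.1
gripper_force: 30.0
```

```bash
cat > arc.py <<'E'
import numpy as np
from scipy.spatial.transform import Rotation as R
def rows(th,al,press,off=14,r=201.25):
    # 2D in plane (y_h toward robot = tool y at al=0, down); lists of basket tilt, tool tilt, press(mm)
    P=[]
    for t,a,p in zip(th,al,press):
        s=np.radians(t-8.57);bar=np.array([r*np.sin(s),-r*np.cos(s)+p]);a=np.radians(a)
        P.append(bar+off*np.array([-np.sin(a),np.cos(a)]))
    for i in range(1,len(th)):
        d=P[i]-P[i-1];a=np.radians(al[i-1]);ey=np.array([np.cos(a),np.sin(a)]);ez=np.array([-np.sin(a),np.cos(a)])
        print([0,round(d@ey/250,4),round(d@ez/250,4)],[round((al[i]-al[i-1])/30,3),0,0],'tilt',th[i])
E
python3 -c "
from arc import *
rows([0,5,10,15,20,25],[0,5,10,15,20,25],[0,1.5,1.5,1.5,1.5,1.5])
print();t=[25+5*i for i in range(14)];rows(t,[25]*14,[1.5]*10+[1.5,1,.5,0])"
```

```text
[0, np.float64(0.065), np.float64(-0.0016)] [0.167, 0, 0] tilt 5
[0, np.float64(0.065), np.float64(-0.0076)] [0.167, 0, 0] tilt 10
[0, np.float64(0.065), np.float64(-0.0076)] [0.167, 0, 0] tilt 15
[0, np.float64(0.065), np.float64(-0.0076)] [0.167, 0, 0] tilt 20
[0, np.float64(0.065), np.float64(-0.0076)] [0.167, 0, 0] tilt 25

[0, np.float64(0.0698), np.float64(-0.0074)] [0.0, 0, 0] tilt 30
[0, np.float64(0.0702), np.float64(-0.0013)] [0.0, 0, 0] tilt 35
[0, np.float64(0.0701), np.float64(0.0048)] [0.0, 0, 0] tilt 40
[0, np.float64(0.0694), np.float64(0.0109)] [0.0, 0, 0] tilt 45
[0, np.float64(0.0682), np.float64(0.0169)] [0.0, 0, 0] tilt 50
[0, np.float64(0.0664), np.float64(0.0228)] [0.0, 0, 0] tilt 55
[0, np.float64(0.0642), np.float64(0.0285)] [0.0, 0, 0] tilt 60
[0, np.float64(0.0615), np.float64(0.034)] [0.0, 0, 0] tilt 65
[0, np.float64(0.0583), np.float64(0.0392)] [0.0, 0, 0] tilt 70
[0, np.float64(0.0546), np.float64(0.0441)] [0.0, 0, 0] tilt 75
[0, np.float64(0.0497), np.float64(0.0469)] [0.0, 0, 0] tilt 80
[0, np.float64(0.0453), np.float64(0.0511)] [0.0, 0, 0] tilt 85
[0, np.float64(0.0405), np.float64(0.055)] [0.0, 0, 0] tilt 90
```

Request:
{"fn": "apply_moves", "kwargs": {"deltas": [[[0, 0.065, -0.0016], [0.167, 0, 0]], [[0, 0.065, -0.0076], [0.167, 0, 0]], [[0, 0.065, -0.0076], [0.167, 0, 0]], [[0, 0.065, -0.0076], [0.167, 0, 0]], [[0, 0.065, -0.0076], [0.167, 0, 0]]]}}

```text
t: 22.2
tcp_pos: [560.4, -111.1, 184.0]
eef_rot: [-0.169, 0.758, -0.616, 0.137]
ft_force: [-0.1, -0.6, -4.3]
gripper_width: 7.6
gripper_force: 30.0
```

```bash
python3 -c "
from ang import *
st=arm.get_state();print(st['tcp_pos'],st['ft_force'],st['moment'])
fit(range(-10,51,10))"; python3 chk.py | grep -E 'side|scene|bottom'
```

```text
[ 560.43383487 -111.13668662  184.0164826 ] [-0.1161606  -0.59498452 -4.34117592] [0.08825574 0.39452768 0.00472089]
2 views [-0.1161606  -0.59498452 -4.34117592]
cost 0.578 bar [554.3 -96.7 185.2] tilt 28.2 yaw 10.5 edge(hinge/lid) [620.7 -84.3  -4.4] mid [613.7 -85.6  72.3]
side 0.87 2135 287 361 218 323
bottom 335 323 [ 617. -134.    6.] [ 601. -201.   66.]
scene 0.65 2440 336 406 233 300
bottom 389 300 [ 620. -136.    6.] [ 580. -165.   66.]
```

It tipped about 25° with the ground corner staying at (618,-135). Continuing.

Request:
{"fn": "apply_moves", "kwargs": {"deltas": [[[0, 0.07, -0.006], [0, 0, 0]], [[0, 0.07, 0.002], [0, 0, 0]], [[0, 0.07, 0.0055], [0, 0, 0]], [[0, 0.0694, 0.011], [0, 0, 0]], [[0, 0.0682, 0.017], [0, 0, 0]]]}}

```text
t: 23.3
tcp_pos: [489.7, -129.2, 145.3]
eef_rot: [-0.168, 0.758, -0.615, 0.14]
ft_force: [-7.3, -0.8, 7.2]
gripper_width: 7.5
gripper_force: 30.0
```

```bash
python3 -c "
from ang import *
st=arm.get_state();print(st['tcp_pos'],st['ft_force'],st['moment'])
fit(range(10,81,10))"; python3 chk.py | grep -E 'side|scene|bottom'
```

```text
[ 489.72326745 -129.15556859  145.31710001] [-7.25028721 -0.82959913  7.18832417] [0.22011125 0.58723566 0.03559882]
2 views [-7.25028721 -0.82959913  7.18832417]
cost 0.635 bar [ 482.2 -129.   158.5] tilt 47.9 yaw 16.6 edge(hinge/lid) [604.4 -92.5   2.9] mid [ 573.2 -101.8   72.7]
side 0.82 3549 245 354 246 326
bottom 331 326 [ 608. -141.    6.] [ 593. -206.   66.]
scene 0.71 2055 334 402 252 309
bottom 365 309 [ 574. -119.    6.] [ 537. -150.   66.]
```

Request:
{"fn": "apply_moves", "kwargs": {"deltas": [[[0, 0.065, 0.018], [0, 0, 0]], [[0, 0.0642, 0.026], [0, 0, 0]], [[0, 0.0615, 0.034], [0, 0, 0]], [[0, 0.0583, 0.039], [0, 0, 0]], [[0, 0.04, 0.033], [0, 0, 0]]]}}

```text
t: 24.4
tcp_pos: [439.6, -138.0, 77.4]
eef_rot: [-0.168, 0.758, -0.616, 0.138]
ft_force: [-3.2, -1.0, 0.7]
gripper_width: 7.8
gripper_force: 30.0
```

```bash
python3 -c "
from ang import *
st=arm.get_state();print(st['tcp_pos'],st['ft_force'],st['moment'])
fit(range(30,101,10))"; python3 chk.py | grep -E 'side|scene|bottom'
```

```text
[ 439.5724886  -138.04947865   77.37717016] [-3.21034485 -0.98129417  0.70099752] [ 0.00544068  0.58023819 -0.03415136]
2 views [-3.21034485 -0.98129417  0.70099752]
cost 1.035 bar [ 434.  -140.4   89.7] tilt 72.0 yaw 16.2 edge(hinge/lid) [ 6.069e+02 -9.030e+01 -4.000e-01] mid [ 551.  -106.5   50.1]
side 0.72 3338 224 343 268 329
bottom 275 329 [ 508. -128.    6.] [ 502. -194.   66.]
scene 0.88 2504 315 397 256 340
bottom 326 340 [ 477. -118.    6.] [ 448. -149.   66.]
```

Request:
{"fn": "apply_moves", "kwargs": {"deltas": [[[0, 0.033, 0.037], [0, 0, 0]], [[0, 0.033, 0.037], [0, 0, 0]], [[0, 0.03, 0.034], [0, 0, 0]], [[0, 0.025, 0.028], [0, 0, 0]], [[0, 0.013, 0.015], [0, 0, 0]]]}}

```text
t: 25.5
tcp_pos: [425.0, -139.5, 27.7]
eef_rot: [-0.169, 0.757, -0.616, 0.136]
ft_force: [1.4, 0.5, -2.0]
gripper_width: 8.1
gripper_force: 30.0
```

```bash
python3 -c "
from ang import *
st=arm.get_state();print(st['tcp_pos'],st['ft_force'],st['moment'])
fit(range(60,101,10))"
```

```text
[ 424.95091246 -139.53870927   27.72005053] [ 1.38943164  0.4815038  -2.01968687] [ 0.22130344 -0.20940336 -0.03638108]
2 views [ 1.38943164  0.4815038  -2.01968687]
cost 0.986 bar [ 415.5 -142.    48. ] tilt 85.9 yaw 14.3 edge(hinge/lid) [605.7 -93.5   4. ] mid [ 539.2 -110.4   39. ]
```

Request:
{"fn": "apply_moves", "kwargs": {"deltas": [[[0, 0.003, 0.006], [0, 0, 0]], [[0, 0.003, 0.006], [0, 0, 0]], [[0, 0.002, 0.004], [0, 0, 0]], [[0, 0, 0], [0, 0, 0]], [[0, 0, 0], [0, 0, 0]]]}}

```text
t: 26.4
tcp_pos: [425.2, -140.2, 24.4]
eef_rot: [-0.168, 0.758, -0.616, 0.137]
ft_force: [-3.2, -0.3, -1.0]
gripper_width: 7.9
gripper_force: 30.0
```

Request:
{"fn": "apply_moves", "kwargs": {"deltas": [[[0, 0.003, 0.006], [0, 0, 0]], [[0, 0.002, 0.004], [0, 0, 0]], [[0, 0, 0], [0, 0, 0]], [[0, 0, 0], [0, 0, 0]], [[0, 0, 0], [0, 0, 0]]]}}

```text
t: 26.9
tcp_pos: [425.2, -140.1, 21.6]
eef_rot: [-0.168, 0.758, -0.616, 0.137]
ft_force: [-1.6, -0.7, -1.4]
gripper_width: 7.8
gripper_force: 30.0
```

```bash
python3 -c "
from ang import *
fit(range(70,101,10))"
```

```text
2 views [-1.64948745 -0.71199108 -1.38320749]
cost 0.914 bar [ 417.4 -137.1   35.8] tilt 88.7 yaw 13.5 edge(hinge/lid) [610.3 -90.9   1.4] mid [ 541.9 -107.3   33. ]
```

Request:
{"fn": "apply_moves", "kwargs": {"deltas": [[[0, 0.002, 0.004], [0, 0, 0]], [[0, 0.002, 0.004], [0, 0, 0]], [[0, 0, 0], [0, 0, 0]], [[0, 0, 0], [0, 0, 0]], [[0, 0, 0], [0, 0, 0]]]}}

```text
t: 27.8
tcp_pos: [425.1, -140.2, 19.4]
eef_rot: [-0.168, 0.758, -0.616, 0.137]
ft_force: [-3.3, -0.4, -1.6]
gripper_width: 8.1
gripper_force: 30.0
```

Request:
{"fn": "apply_moves", "kwargs": {"deltas": [[[0, 0.002, 0.004], [0, 0, 0]], [[0, 0, 0], [0, 0, 0]], [[0, 0, 0], [0, 0, 0]], [[0, 0, 0], [0, 0, 0]], [[0, 0, 0], [0, 0, 0]]]}}

```text
t: 28.3
tcp_pos: [425.2, -140.2, 18.3]
eef_rot: [-0.168, 0.757, -0.616, 0.137]
ft_force: [-1.6, -0.2, -1.2]
gripper_width: 7.5
gripper_force: 30.0
```

Request:
{"fn": "apply_moves", "kwargs": {"deltas": [[[0, 0.002, 0.004], [0, 0, 0]], [[0, 0.002, 0.004], [0, 0, 0]], [[0, 0.002, 0.004], [0, 0, 0]], [[0, 0, 0], [0, 0, 0]], [[0, 0, 0], [0, 0, 0]]]}}

```text
t: 28.8
tcp_pos: [425.9, -141.2, 16.2]
eef_rot: [-0.168, 0.758, -0.615, 0.138]
ft_force: [-9.7, 0.1, 12.3]
gripper_width: 8.1
gripper_force: 30.0
```

Flat contact. Ease off about 2 mm, then open slightly.

Request:
{"fn": "apply_moves", "kwargs": {"deltas": [[[0, -0.003, -0.006], [0, 0, 0]], [[0, 0, 0], [0, 0, 0]], [[0, 0, 0], [0, 0, 0]], [[0, 0, 0], [0, 0, 0]], [[0, 0, 0], [0, 0, 0]]]}}

```text
t: 29.3
tcp_pos: [426.0, -141.0, 17.4]
eef_rot: [-0.168, 0.757, -0.616, 0.138]
ft_force: [1.0, -0.9, 5.4]
gripper_width: 7.8
gripper_force: 30.0
```

```bash
python3 -c "
from ang import *
print(arm.get_state()['tcp_pos'])
fit(range(70,101,10))"
```

```text
[ 426.02733546 -141.00187409   17.43934655]
2 views [ 0.99100146 -0.94704002  5.40815219]
cost 0.755 bar [ 418.3 -141.2   36.1] tilt 88.6 yaw 14.9 edge(hinge/lid) [609.8 -90.2   1.3] mid [ 541.9 -108.3   33. ]
```

Request:
{"fn": "apply_moves", "kwargs": {"deltas": [[[0, 0, 0], [0, 0, 0]], [[0, 0, 0], [0, 0, 0]], [[0, 0, 0], [0, 0, 0]], [[0, 0, -0.01], [0, 0, 0]], [[0, 0, -0.02], [0, 0, 0]]], "claw": 0.24}}

```text
t: 30.2
tcp_pos: [421.5, -140.3, 23.1]
eef_rot: [-0.168, 0.758, -0.616, 0.136]
ft_force: [-0.4, 0.5, -0.5]
gripper_width: 21.5
gripper_force: 0.0
```

Request:
{"fn": "apply_moves", "kwargs": {"deltas": [[[0, 0, -0.04], [0, 0, 0]], [[0, 0, -0.06], [0, 0, 0]], [[0, 0, -0.08], [0, 0, 0]], [[0, 0, -0.1], [0, 0, 0]], [[0, 0, -0.1], [0, 0, 0]]]}}

```text
t: 30.7
tcp_pos: [381.8, -148.9, 110.3]
eef_rot: [-0.168, 0.758, -0.616, 0.137]
ft_force: [-0.6, -0.6, -0.1]
gripper_width: 22.2
gripper_force: 0.0
```

```bash
python3 -c "
from ang import *
s=arm.get_state();print(s['tcp_pos'],s['ft_force'])
fit(range(70,101,10))
f=arm.grab_frame('side');matpose([arm.grab_frame('scene'),f])
for n in('milk_jug','glass_shaker','timer','cup_a'):
    for x in arm.masks_of(f,n)[:2]: print(n,x['score'],np.round(x['pixel']))
import cv2
g=arm.grab_frame('scene');ms=arm.masks_of(g,'basket_lid')
for x in ms[:1]:v,u=np.nonzero(x['region']);print('lid',x['score'],u.min(),u.max(),v.min(),v.max())
for h in (f,g):
    b=bluemask(h); v,u=np.nonzero(b[150:380,180:430]); print('blue',len(u),(u+180).min(),(u+180).max(),(v+150).min(),(v+150).max(), 'centroid@66',atz(ray(h,(u.mean()+180,v.mean()+150)),50).round())
"
```

```text
[ 381.84720904 -148.86023344  110.26245708] [-0.59390195 -0.57475233 -0.06416543]
2 views [-0.59390195 -0.57475233 -0.06416543]
cost 0.822 bar [ 417.4 -137.    33.7] tilt 89.2 yaw 13.7 edge(hinge/lid) [610.3 -89.9   0.9] mid [ 541.7 -106.7   31.9]
mat 4 [ 551.6 -162.9  239.6   67.9   12.3]
mat 4 [ 539.1 -119.2  240.   167.8   33.4]
milk_jug 0.83 [398. 250.]
glass_shaker 0.61 [373. 209.]
timer 0.15 [293. 340.]
cup_a 0.76 [276. 314.]
lid 0.67 307 391 275 355
blue 1726 216 337 272 340 centroid@66 [ 510. -130.   50.]
blue 2363 289 393 259 369 centroid@66 [ 517. -116.   50.]
```

The basket lies flat: tilt 89°, middle about (542,-107), mat at (542,-113), yaw within 2°. The gripper is clear, so I'm handing in.

```bash
python3 -c "
from plant import arm
print(arm.sign_off())"
```

```text
the job is handed in; nothing more can be done
None
```

I handed in the job with the basket released, upside down and flat on the mat by my camera fit (about 7 mm off centre, 2° off line); the lid and cups were not measured directly, and no verdict was returned.

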